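# Dial open the specimen chest's combination lock and show the shackle to the scanner

## Robot

A 6-joint arm with a two-finger parallel gripper is mounted at the origin on the work surface. World frame = base frame: x ahead of the robot, y to its left, z up, the work surface at z = 0. Lengths are in m, angles in rad, forces in N, time in s.
With the tool pointing down it reaches from about 0.4 to 0.825 m from the base axis. Payload 7 kg.
Tool frame: the origin (TCP) lies at the very end of the fingers, on their centre line; the grasp point (between the pads) lies 19 mm behind it; z points along the fingers, y is the line along which they close (so a half turn about z gives the same grasp; the last joint's range is limited). The gripper opens to 88 mm and grips with 3 to 60 N. Pads are 19 mm wide; open, the fingers measure 130 mm over their backs; the gripper's body (78 mm by 193 mm) begins 47 mm behind the grasp point.
Start: joints at [1.634, 0.359, 0.012, 0, -1.224, -0.288], TCP at [0.15, 0.658, 0.227] pointing down, gripper open.
Joint ranges: [-3.07, 3.07], [-1.43, 2.12], [-1.02, 1.25], [-3.03, 1.67], [-3.05, -0], [-3.03, 3.03]. Speed limits (rad/s): [2.39, 2.39, 3.01, 3.14, 3.14, 3.14].

## Interface

Orientations are given as a unit quaternion [x, y, z, w].
In Python, from workcell import monitor, camera, workorder gives the robot as it stands.
- The arm moves only by the tool carry_out, never from a script. Its argument "commands" is a list of rows, each a list of 5 numbers: the opening, from -1 (shut) to 1 (fully open), then the shift along the tool's x, y, z in mm, then the turn about the tool's z in degrees. A call has exactly 10 rows; each row shifts and turns the commanded pose from where the row before left it, along the tool's axes as they then stand; what a row does not reach is not made up. A row lasts 1/8 s, in which the tool goes at most 62.5 mm and 10.7 degrees, less where a joint would pass 70% of its speed; a pose out of reach is approached as far as the arm can. A call is refused whole if a number of a shift passes 62.5 or a number of a turn 10.7, either way. A call with a gripper value outside its range is refused whole. The fingers move at their own pace and stop on an object; the grip force is fixed at half the most. Time passes only in rows, so rows that do not move let the fingers close, or fill a call up. It gives the time, the measured TCP pose, the force, the opening and the grip force at its end, in the units of the state.
- monitor.state(): the state, without advancing time (a new reading comes with each control period).
- camera(name): name is "scene" or "top"; returns a dict with "image" (480x640x3 uint8, red, green, blue), "mtx" (3x3 intrinsics, pixels), "cam_to_world" (4x4, takes a point from camera to world coordinates). Camera axes: x right, y down, z forward; pixel columns grow to the right and rows downward; lengths in m; the calibration is good to about 2 mm. A picture is of the moment at which its call begins. There is no depth.
- workorder.close_job(): hands the job in; it is judged then, once.
The state is a dict: "clock": time; "q": joint angles; "qd": joint speeds; "joint_torque": joint torques, N m; "eef_pos": TCP position; "eef_rot": TCP orientation; "ft_force": force on the tool from outside, world axes, zero at the start; "moment": the same for the moment, N m; "finger_gap": finger opening in m; "grip_force": force on a finger pad.
Only numpy, scipy, OpenCV 4.12 (cv2) and the standard library are available. Lean on these libraries where they do the work, as an engineer would, in place of code of your own. Each camera call takes 0.05 s, during which the arm holds its last target. There are 200 camera calls.

## Task

Unlock the specimen chest: turn the dial on its deck until it clicks home in the notch marked by three studs, then pull the freed steel shackle straight up out of the hasp and the deck, leaving the dial in that notch. Carry the shackle to the low square scanner and present it: finish while holding it, upright and still, centred over the dark window with the ends of its legs a few centimetres above the window and not touching the scanner. Leave everything else on the bench and on the chest undisturbed; do not put the shackle down or let it go.

Things in the scene. Friction and masses are not known exactly. Their poses are not given: they have to be found in the camera images.
- chest: grey steel chest, 280 x 280 x 92 mm, fixed. Origin under its centre, z up, x from the deck (robot side) to the lid. Front deck: x -140 to +20 mm, 80 mm high; aluminium lid behind, 92 mm high. On the line x = -65 the deck carries the dial (y = -75) and the shackle's leg holes: y = -13 (locked leg) and y = +57 (leg through the hasp tongue, a steel strip 5 mm over the deck)
- dial (a joint): dial angle, rad, growing clockwise from above. Spring notches at 0, 0.65, 1.30, 1.95, marked by rows of 1, 2, 3, 4 studs; stops at -0.1 and 2.05. Opens at 1.30 +-0.08; elsewhere a hidden disc stops the shackle after 2 mm. Let go within 0.2 of a notch it springs home; leaving a notch needs about 0.12 N m. Starts in or between the first two notches and may spring to the nearer
- dial_grip (a point): centre of the dial's upright black bar grip, 48 mm long, 16 thick, 34 high, on the dial's axis 58 mm above the deck, over a 24 mm stem and a round 60 mm skirt. Turns with the dial: own x lies along the bar, whose -x end has a white pointer line (another on the skirt). At dial 0.975 the pointer looks along the chest's -x. Brass studs lie on the deck 36 to 76 mm from the axis
- shackle_grip (a point): centre of the shackle's top bar. Shackle: loose upside-down U of 14 mm square steel, 0.18 to 0.35 kg; bar 84 mm long along its own y, legs at y = -35 and +35 ending 65 mm below this point (z up). At the start the bar is 33 mm above the deck, along the chest's y, at chest x = -65, y = +22; legs stand 32 mm deep in their holes with 1.5 mm play
- scanner_window (a point): centre of the dark window on top of the scanner, 36 mm above the bench: a low grey fixed box, 90 x 90 x 36 mm, with two raised ribs 4 mm high along opposite edges. It stands to the left or right of the chest, changing places with a small balance. z up
- scanner: the same scanner; origin at the centre of its underside
- balance: fixed pocket balance with a round steel pan, 130 x 90 x 28 mm, on the other side of the chest from the scanner; origin under its centre
- strips_a: loose bundle of white test strips lying flat, 100 x 75 x 3 mm; origin under its centre. Leave it
- strips_b: second such bundle. Leave it
- beaker: loose glass beaker, 84 mm wide, 110 mm high; origin under its centre. Leave it
- reagent: loose white reagent bottle, 64 mm wide, 150 mm high; origin under its centre. Leave it
- marker: loose marker pen, 140 mm long, lying; origin under its middle. Leave it
- dish: loose glass dish on the chest's lid, 60 mm wide, 16 mm high; origin under its centre. Leave it
- sample_box: loose cardboard box on the chest's lid, 50 x 90 x 30 mm; origin under its centre. Leave it
There are look-alikes about, which are no part of the job. Leave any blue or orange look-alike of the scanner alone. What is shaped like the part that bears shackle_grip but purple is not meant.

How it is judged:
On the way, in this order (a step that is already met when the one before it is completed fails the run):
1. the dial is in the three-stud notch with the shackle still home (value of joint dial between 1.2 and 1.4 rad and z of shackle_grip in the frame of chest below 0.123 m), for 0.2 s.
2. the shackle is drawn up out of the deck, held by the fingers (z of shackle_grip in the frame of chest above 0.15 m and contact force between the fingers and shackle above 1 N), for 0.2 s.
At the end, for the whole second after the job is handed in: Fingers hold the shackle, still (<0.03 m/s), upright within 0.3 rad, bar centre within 30 mm of the window centre seen from above and 106 to 180 mm above the bench (leg ends 5 to 79 mm over the window), not touching the scanner; dial still within 0.1 rad of the three-stud notch (1.30) (horizontal distance between shackle_grip and scanner_window below 0.03 m and height (world z) of shackle_grip between 0.106 and 0.18 m and angle between shackle_grip's own z axis and vertical below 0.3 rad and linear speed of shackle below 0.03 m/s and contact force between the fingers and shackle above 1 N and contact force between shackle and scanner below 0.2 N and value of joint dial between 1.2 and 1.4 rad); the arm keeps its last pose, push and grip.
It fails at once if a bystander on the bench or the lid is disturbed (moved over 30 mm) (distance of any of strips_a, strips_b, beaker, reagent, marker, dish, sample_box from where it was at the start of the episode above 0.03 m).
It fails at once if the shackle hits the scanner (over 2 N) (contact force between shackle and scanner above 2 N).
It also fails if it takes over 53 s, if anything falls off the work surface, if the arm or the gripper's body presses on something with over 40 N, if the wrist force passes 120 N, or if a joint passes its speed limit or range.

## Working session

There is one attempt and no reset: what is moved stays moved. The work goes in short steps, Python scripts to look and compute and a tool call to move; the robot and the scene stay as the last step left them, time stands still between calls to the robot, and variables do not carry over. Pictures are saved under pics/ and viewed, at most 10 in all, crops included, and the job is handed in when it is done.

Besides the shell and the picture viewer there is one more tool, called as name([rows], argument=value, ...), one row to a line, values as JSON. carry_out: Moves the arm, as the interface text tells. Its arguments: {"type":"object","properties":{"commands":{"type":"array","items":{"type":"array","items":{"type":"number"}}}},"required":["commands"]}

```bash
mkdir -p pics; cat > h.py <<'E'
import numpy as np,cv2
from workcell import monitor,camera,workorder
def snap(n,f):
    c=camera(n); cv2.imwrite('pics/'+f+'.png',c['image'][:,:,::-1]); np.savez('pics/'+f,m=c['mtx'],T=c['cam_to_world']); return c
def ray(f,u,v,z):
    d=np.load('pics/'+f+'.npz'); T=d['T']; r=T[:3,:3]@np.linalg.solve(d['m'],[u,v,1]); o=T[:3,3]
    return o+r*(z-o[2])/r[2]
def proj(f,p):
    d=np.load('pics/'+f+'.npz'); T=d['T']; q=d['m']@(T[:3,:3].T@(np.array(p)-T[:3,3])); return q[:2]/q[2]
def crop(f,x,y,w,h,s,o):
    cv2.imwrite('pics/'+o+'.png',cv2.resize(cv2.imread('pics/'+f+'.png')[y:y+h,x:x+w],None,fx=s,fy=s,interpolation=cv2.INTER_CUBIC))
E
python3 - <<'E'
from h import *
for n in('top','scene'):
    c=snap(n,n+'0'); print(c['cam_to_world'].round(3),c['mtx'].round(1))
s=monitor.state(); print(s)
E
```

```text
[[-0.011 -0.997  0.072  0.386]
 [-1.     0.013  0.017  0.075]
 [-0.018 -0.072 -0.997  1.213]
 [ 0.     0.     0.     1.   ]] [[467.3   0.  320.2]
 [  0.  467.3 238.1]
 [  0.    0.    1. ]]
[[-0.12   0.737 -0.665  1.234]
 [ 0.993  0.082 -0.088  0.166]
 [-0.011 -0.67  -0.742  0.951]
 [ 0.     0.     0.     1.   ]] [[439.3   0.  320.5]
 [  0.  439.3 233.4]
 [  0.    0.    1. ]]
{'clock': 0.1, 'q': array([ 1.63413146e+00,  3.59303296e-01,  1.11591852e-02, -2.87416988e-04,
       -1.22410438e+00, -2.88086977e-01]), 'qd': array([-0.0007953 , -0.00131364,  0.00352085, -0.00040297, -0.00131084,
        0.00034777]), 'joint_torque': array([-1.58536190e-03, -5.84163845e+01,  2.93746966e+01,  7.01535702e+00,
        1.01955087e-02, -4.50017239e-05]), 'eef_pos': array([0.15037848, 0.65759189, 0.22573171]), 'eef_rot': array([ 9.93686709e-01, -1.12188138e-01, -6.11711684e-06,  7.38521564e-04]), 'ft_force': array([-0.76499088, -0.48851487,  0.16060551]), 'moment': array([ 0.04435348,  0.03164864, -0.02139766]), 'grip_force': 0.0, 'finger_gap': 0.08778948709232398}
```

View pics/top0.png

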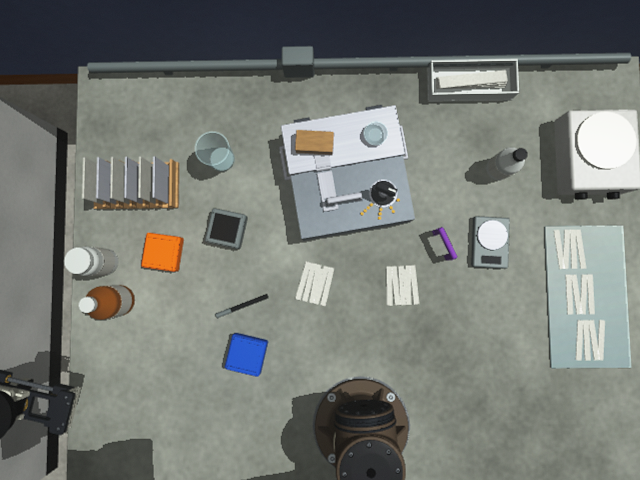

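View pics/scene0.png

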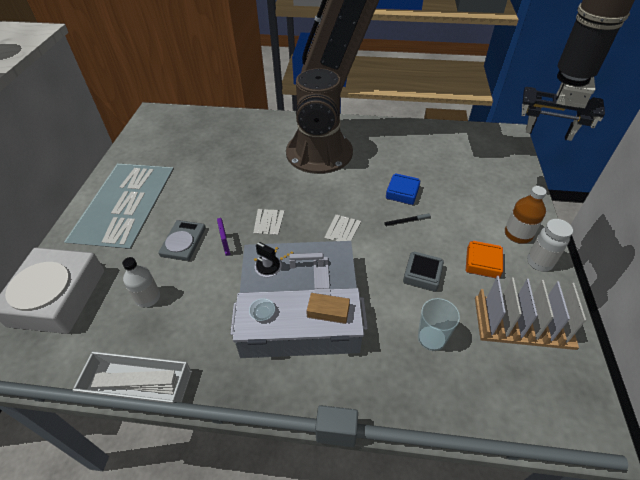

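Top view: the grey scanner with the dark window is at (225,229). Its look-alikes are orange (162,252) and blue (245,354). The steel shackle is on the deck at (345,198), with a purple look-alike at (440,244). The dial is at (383,192) and the balance at (490,243). By the description I choose the grey scanner and the steel shackle, and check them in close crops.

```bash
python3 - <<'E'
from h import *
crop('top0',270,95,155,150,5,'c1'); crop('scene0',225,225,230,140,3.4,'c2')
E
python3 -c "import cv2;print(cv2.imread('pics/c1.png').shape)"; python3 - <<'E'
from h import *
im=cv2.imread('pics/c1.png'); cv2.imwrite('pics/c1.png',cv2.resize(im,(620,600)))  # scale 4
E
```

```text
(750, 775, 3)
```

View pics/c1.png

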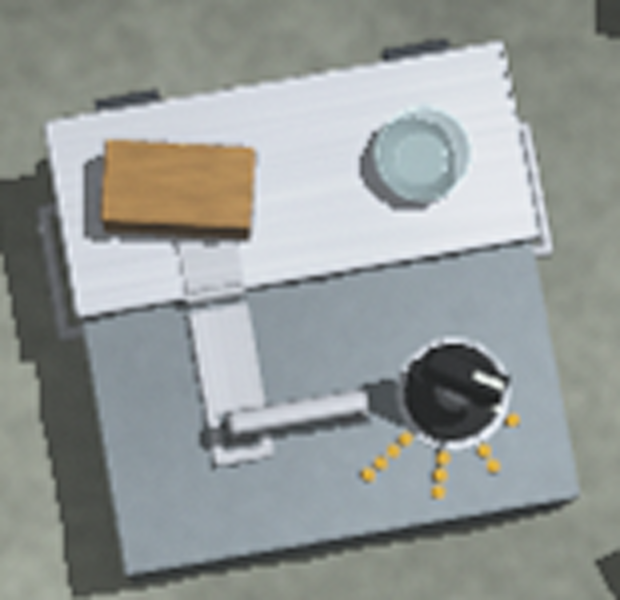

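View pics/c2.png

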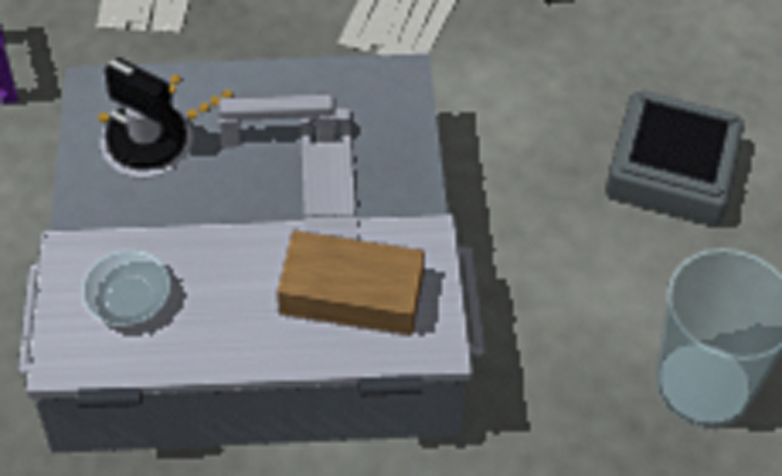

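Crop c1 shows the steel shackle bar from (230,425) to (367,402), the dial with its pointer at about (490,380), and stud rows 1 to 4 running clockwise. The three-stud row is near (440,475). Crop c2 confirms the grey scanner with its dark window. Next I fit the poses.

```bash
cat > fit.py <<'E'
from h import *
from scipy.optimize import least_squares
c1=lambda u,v:((u+.5)/4-.5+270,(v+.5)/4-.5+95)
c2=lambda u,v:((u+.5)/3.4-.5+225,(v+.5)/3.4-.5+225)
obs=[('top0',c1(127,575),(-.14,.14,.08)),('top0',c1(578,497),(-.14,-.14,.08)),('top0',c1(47,122),(.14,.14,.092)),('top0',c1(502,43),(.14,-.14,.092)),
('scene0',c2(432,55),(-.14,.14,.08)),('scene0',c2(65,67),(-.14,-.14,.08)),('scene0',c2(470,373),(.14,.14,.092)),('scene0',c2(28,390),(.14,-.14,.092)),
('top0',c1(230,419),(-.065,.064,.12)),('top0',c1(367,397),(-.065,-.02,.12))]
def W(p,q):
    c,s=np.cos(p[2]),np.sin(p[2]); return np.array([p[0]+c*q[0]-s*q[1],p[1]+s*q[0]+c*q[1],q[2]])
r=lambda p:np.concatenate([proj(f,W(p,q))-uv for f,uv,q in obs])
P=least_squares(r,[.6,.05,.1],loss='soft_l1').x
if __name__=='__main__':
    print(P,r(P).reshape(-1,2).round(1))
    print('dial',W(P,(-.065,-.075,.138)),'shackle',W(P,(-.065,.022,.113)))
    # pointer in chest frame
    inv=lambda w:np.array([[np.cos(P[2]),np.sin(P[2])],[-np.sin(P[2]),np.cos(P[2])]])@(w[:2]-P[:2])
    for f,uv in(('top0',c1(503,384)),('top0',c1(478,374)),('top0',c1(414,362)),('scene0',c2(110,66)),('scene0',c2(128,70)),):
        print(f,inv(ray(f,*uv,.155))-[-.065,-.075])
    print('2stud',inv(ray('top0',*c1(490,460),.08))-[-.065,-.075],'3stud',inv(ray('top0',*c1(441,475),.08))-[-.065,-.075])
    for uv in((643,92),(744,122),(715,193),(615,170),(632,142),(683,145)):print('sc',ray('scene0',*c2(*uv),.037 ))
    im=cv2.imread('pics/top0.png');print('win top',ray('top0',227,229,.036))
    crop('top0',195,190,60,70,8,'c3')
E
python3 fit.py
```

```text
[0.63082136 0.02686299 0.15818767] [[-0.9 -0.7]
 [-0.1 -0.8]
 [-0.1 -0. ]
 [-1.2  0.2]
 [-1.6 -0.2]
 [-0.3  0.1]
 [-1.8 -0.8]
 [-0.5 -0.7]
 [-1.2  0.3]
 [-0.3 -0.2]]
dial [ 0.57844758 -0.05743996  0.138     ] shackle [0.56316729 0.03834894 0.113     ]
top0 [-0.01195482 -0.01976438]
top0 [-0.00384137 -0.0067943 ]
top0 [0.00924469 0.02787402]
scene0 [-0.00951911 -0.01683012]
scene0 [-0.00519822 -0.00395815]
2stud [-0.0454529  -0.01641906] 3stud [-0.04940378  0.01454124]
sc [0.45343391 0.31512002 0.037     ]
sc [0.47533015 0.39234673 0.037     ]
sc [0.54644635 0.36638295 0.037     ]
sc [0.53325099 0.29243541 0.037     ]
sc [0.50480925 0.30565343 0.037     ]
sc [0.5033891  0.34444495 0.037     ]
win top [0.49826651 0.33222888 0.036     ]
```

```bash
python3 - <<'E'
from h import *
a=cv2.imread('pics/c3.png'); crop('scene0',390,240,70,70,8,'t'); b=cv2.imread('pics/t.png')
cv2.imwrite('pics/c3.png',np.hstack([a[:480] if 0 else a,b[:a.shape[0]]][:1]+[cv2.resize(b,(300,560))][:0]))
a=cv2.resize(cv2.imread('pics/top0.png')[190:260,195:255],(330,385));b=cv2.resize(cv2.imread('pics/scene0.png')[240:310,390:460],(385,385))
cv2.imwrite('pics/c3.png',np.hstack([a,b]))
E
```

```text
(no output)
```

View pics/c3.png

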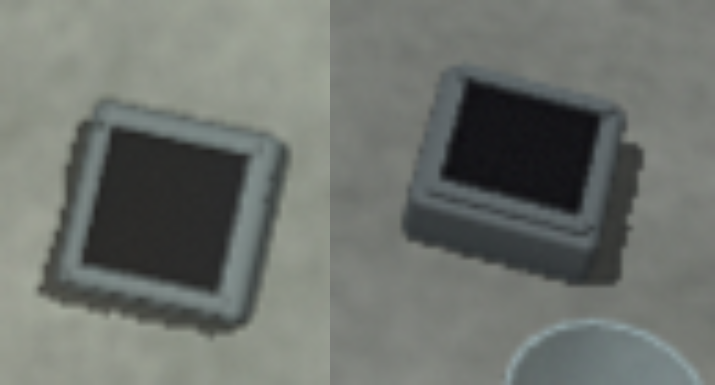

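```bash
cat > plan.py <<'E'
from h import *
import sys
from scipy.spatial.transform import Rotation as Ro
def yaw():
    s=monitor.state(); R=Ro.from_quat(s['eef_rot']).as_matrix(); return s['eef_pos'],np.arctan2(R[1,0],R[0,0]),R
def plan(tgt,dcw,n,g):
    """move to tgt while turning dcw rad about tool z, over n rows"""
    p,y,R=yaw(); p=p.copy(); y0=y; p0=p.copy(); out=[];td=0
    for i in range(n):
        w=p0+(np.array(tgt)-p0)*(i+1)/n-p
        x=np.array([np.cos(y),np.sin(y)]); yy=np.array([np.sin(y),-np.cos(y)])
        a=[round(w[:2]@x*1000),round(w[:2]@yy*1000),round(-w[2]*1000)]
        t=round(np.degrees(dcw)*(i+1)/n-td,1)
        p+=np.r_[x*a[0]+yy*a[1],-a[2]]/1000; y-=np.radians(t); td+=t; out.append([g,*a,t])
    print(out,'end',p.round(4),round(y,3))
E
python3 - <<'E'
from plan import *
w1=ray('top0',224.7,227.7,.036);w2=ray('scene0',424.2,266.2,.036);print(w1,w2)
p,y,R=yaw();print(p,y,R[2].round(4))
plan([.579,-.057,.235],1.783,20,1)
E
```

```text
[0.50165827 0.33810061 0.036     ] [0.49932504 0.3413301  0.036     ]
[0.15037848 0.65759189 0.22573171] -0.22484958480512354 [ 2.0e-04  1.5e-03 -1.0e+00]
[[1, 29, 30, 0, np.float64(5.1)], [1, 31, 27, -1, np.float64(5.1)], [1, 34, 25, 0, np.float64(5.1)], [1, 36, 21, -1, np.float64(5.1)], [1, 37, 18, 0, np.float64(5.1)], [1, 39, 15, -1, np.float64(5.1)], [1, 40, 11, 0, np.float64(5.2)], [1, 41, 8, -1, np.float64(5.1)], [1, 42, 3, 0, np.float64(5.1)], [1, 42, 1, -1, np.float64(5.1)], [1, 41, -4, 0, np.float64(5.1)], [1, 41, -7, -1, np.float64(5.1)], [1, 40, -11, 0, np.float64(5.1)], [1, 39, -15, 0, np.float64(5.1)], [1, 38, -17, -1, np.float64(5.1)], [1, 36, -22, 0, np.float64(5.1)], [1, 34, -24, -1, np.float64(5.1)], [1, 32, -27, 0, np.float64(5.1)], [1, 29, -30, -1, np.float64(5.2)], [1, 26, -32, 0, np.float64(5.1)]] end [ 0.5789 -0.0571  0.2347] -2.009
```

carry_out([
  [1, 29, 30, 0, 5.1],
  [1, 31, 27, -1, 5.1],
  [1, 34, 25, 0, 5.1],
  [1, 36, 21, -1, 5.1],
  [1, 37, 18, 0, 5.1],
  [1, 39, 15, -1, 5.1],
  [1, 40, 11, 0, 5.2],
  [1, 41, 8, -1, 5.1],
  [1, 42, 3, 0, 5.1],
  [1, 42, 1, -1, 5.1],
])

```text
clock: 1.35
eef_pos: [0.3649, 0.2987, 0.2314]
eef_rot: [0.847, -0.531, -0.0, 0.0]
ft_force: [1.6, -0.2, -0.7]
finger_gap: 0.0876
grip_force: 0.0
```

carry_out([
  [0.4, 41, -4, 0, 5.1],
  [0.2, 41, -7, -1, 5.1],
  [0, 40, -11, 0, 5.1],
  [0, 39, -15, 0, 5.1],
  [0, 38, -17, -1, 5.1],
  [0, 36, -22, 0, 5.1],
  [0, 34, -24, -1, 5.1],
  [0, 32, -27, 0, 5.1],
  [0, 29, -30, -1, 5.2],
  [0, 26, -32, 0, 5.1],
])

```text
clock: 2.6
eef_pos: [0.5795, -0.0579, 0.2353]
eef_rot: [-0.535, 0.845, 0.0, -0.0]
ft_force: [-0.2, 1.4, 0.2]
finger_gap: 0.044
grip_force: 0.0
```

```bash
python3 - <<'E'
from plan import *
snap('scene','s1');snap('top','t1')
s=monitor.state();print(yaw()[:2],s['q'].round(2),s['clock'],s['finger_gap'])
a=cv2.resize(cv2.imread('pics/scene0.png')[225:300,230:320],(400,333),interpolation=2);b=cv2.resize(cv2.imread('pics/s1.png')[180:300,220:330],(400,436),interpolation=2)
c=cv2.resize(cv2.imread('pics/top0.png')[165:225,350:420],(400,343),interpolation=2);d=cv2.resize(cv2.imread('pics/t1.png')[140:240,320:440],(400,333),interpolation=2)
print(a.shape,b.shape)
cv2.imwrite('pics/c4.png',cv2.resize(np.vstack([np.hstack([a,c[:333]]),np.hstack([b[:333],d])]),(800,600)))
E
```

```text
(array([ 0.5800134 , -0.05944058,  0.23451353]), np.float64(-2.0137670381339245)) [ 0.23  0.2  -0.18  0.   -1.18 -0.68] 2.7 0.044018592128017404
(333, 400, 3) (436, 400, 3)
```

View pics/c4.png

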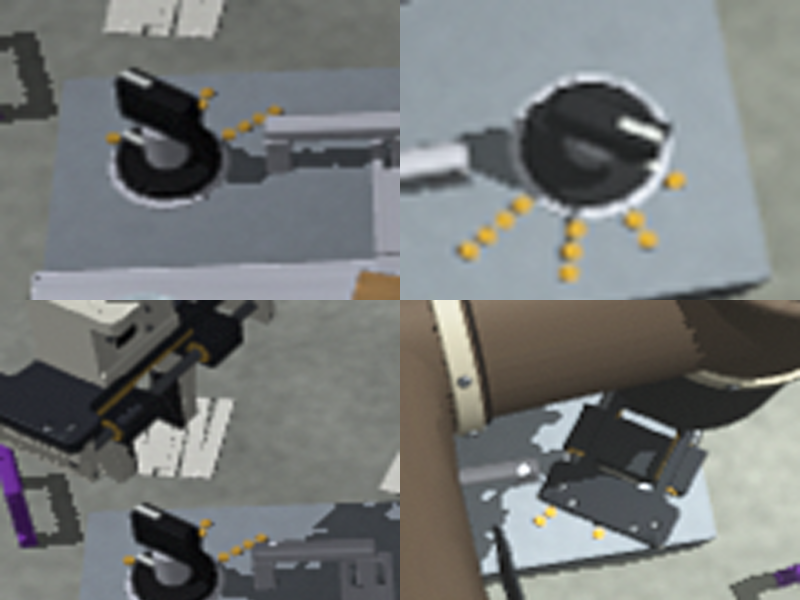

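Crop c4 shows the pointer and the skirt mark aimed at the single stud (677,180), so the dial is at about 0. The fingers are above the dial and lined up with the bar, so I descend and grip.

```bash
python3 -c "
from plan import *
plan([.5784,-.0574,.125],0,6,0)"
```

```text
[[0, 0, 0, 18, np.float64(0.0)], [0, 0, 1, 19, np.float64(0.0)], [0, -1, 0, 18, np.float64(0.0)], [0, 0, 1, 18, np.float64(0.0)], [0, 0, 0, 18, np.float64(0.0)], [0, 0, 0, 19, np.float64(0.0)]] end [ 0.5786 -0.0577  0.1245] -2.014
```

carry_out([
  [0, -1, 1, 18, 0],
  [0, 0, 1, 19, 0],
  [0, 0, 0, 18, 0],
  [0, 0, 0, 18, 0],
  [0, 0, 0, 18, 0],
  [0, 0, 0, 19, 0],
  [-1, 0, 0, 0, 0],
  [-1, 0, 0, 0, 0],
  [-1, 0, 0, 0, 0],
  [-1, 0, 0, 0, 0],
])

```text
clock: 3.95
eef_pos: [0.5788, -0.055, 0.1265]
eef_rot: [-0.537, 0.844, -0.001, 0.001]
ft_force: [4.7, -1.2, -0.7]
finger_gap: 0.0159
grip_force: 30.0
```

carry_out([
  [-1, 0, 0, 0, 7.5],
  [-1, 0, 0, 0, 7.5],
  [-1, 0, 0, 0, 7.5],
  [-1, 0, 0, 0, 7.5],
  [-1, 0, 0, 0, 7.5],
  [-1, 0, 0, 0, 7.5],
  [-1, 0, 0, 0, 7.5],
  [-1, 0, 0, 0, 7.5],
  [-1, 0, 0, 0, 7.5],
  [-1, 0, 0, 0, 7],
])

```text
clock: 5.2
eef_pos: [0.58, -0.0572, 0.1266]
eef_rot: [0.085, 0.996, -0.001, 0.002]
ft_force: [9.9, -16.4, -6.9]
finger_gap: 0.016
grip_force: 30.0
```

carry_out([
  [-1, 0, 0, 0, 0],
  [-1, 0, 0, 0, 0],
  [-1, 0, 0, 0, 0],
  [-1, 0, 0, 0, 0],
  [-1, 0, 0, 0, 0],
  [-1, 0, 0, 0, 0],
  [-1, 0, 0, 0, 0],
  [-1, 0, 0, 0, 0],
  [-1, 0, 0, 0, 0],
  [-1, 0, 0, 0, 0],
])

```text
clock: 6.45
eef_pos: [0.58, -0.0573, 0.1266]
eef_rot: [0.083, 0.997, -0.001, 0.002]
ft_force: [10.1, -15.6, -6.9]
finger_gap: 0.0156
grip_force: 30.0
```

```bash
python3 -c "
from plan import *
s=monitor.state();print(yaw()[:2],s['q'].round(2),s['moment'],s['ft_force'])"
```

```text
(array([ 0.58000118, -0.05725687,  0.1265596 ]), np.float64(2.9745193279016466)) [ 0.24  0.29 -0.33  0.   -0.94 -1.98] [-5.29462374 -3.83954152  0.0214126 ] [ 10.06674091 -15.6308071   -6.88288955]
```

Measured yaw 2.9745 corresponds to a dial angle of about 1.30, and the residual moment is near zero, so it sits in the notch. I release and rise.

carry_out([
  [0, 0, 0, 0, 0],
  [0, 0, 0, 0, 0],
  [0, 0, 0, 0, 0],
  [0, 0, 0, 0, 0],
  [0, 0, 0, -10, 0],
  [0, 0, 0, -15, 0],
  [0, 0, 0, -15, 0],
  [0, 0, 0, -20, 0],
  [0, 0, 0, -20, 0],
  [0, 0, 0, 0, 0],
])

```text
clock: 7.7
eef_pos: [0.5789, -0.0548, 0.2083]
eef_rot: [0.083, 0.997, 0.0, 0.002]
ft_force: [0.3, 0.1, -0.6]
finger_gap: 0.0439
grip_force: 0.0
```

```bash
python3 -c "
from plan import *
snap('scene','s2');crop('s2',220,190,150,110,5,'c5')
p,y,R=yaw();print(p,y)
plan([.5632,.0383,.205],-((-1.413-y)%6.2832),20,0.2)"
```

```text
[ 0.57810601 -0.0547428   0.20692205] 2.9743926606884843
[[0.2, 2, 4, 0, np.float64(-5.4)], [0.2, 1, 5, 0, np.float64(-5.5)], [0.2, 0, 5, 0, np.float64(-5.4)], [0.2, 0, 4, 0, np.float64(-5.4)], [0.2, 0, 5, 0, np.float64(-5.5)], [0.2, -1, 5, 1, np.float64(-5.4)], [0.2, -1, 4, 0, np.float64(-5.4)], [0.2, -1, 5, 0, np.float64(-5.4)], [0.2, -2, 4, 0, np.float64(-5.5)], [0.2, -3, 4, 0, np.float64(-5.4)], [0.2, -2, 4, 0, np.float64(-5.4)], [0.2, -3, 4, 0, np.float64(-5.5)], [0.2, -4, 3, 0, np.float64(-5.4)], [0.2, -4, 3, 0, np.float64(-5.4)], [0.2, -3, 2, 0, np.float64(-5.5)], [0.2, -5, 2, 1, np.float64(-5.4)], [0.2, -4, 2, 0, np.float64(-5.4)], [0.2, -5, 1, 0, np.float64(-5.5)], [0.2, -4, 1, 0, np.float64(-5.4)], [0.2, -5, 1, 0, np.float64(-5.4)]] end [0.563  0.0383 0.2049] 4.87
```

View pics/c5.png

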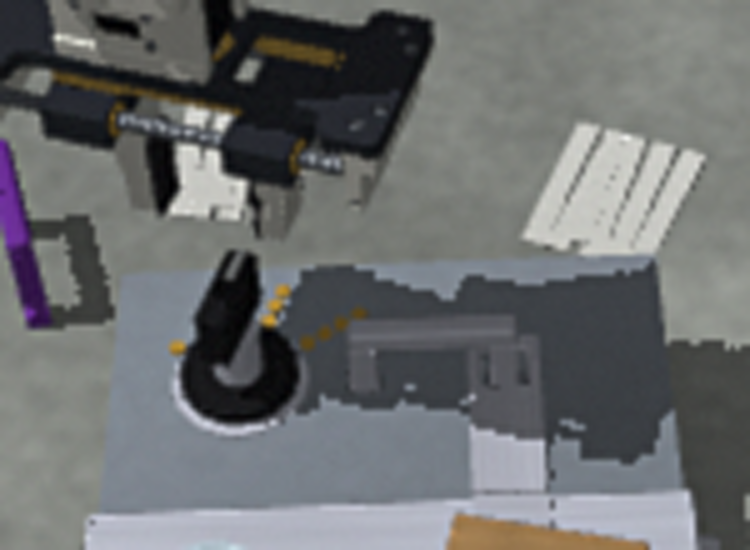

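Crop c5 shows the bar pointing along the three-stud row at (277,305), with the shackle still home. Moving over the shackle.

carry_out([
  [0, 2, 4, 0, -5.4],
  [0.1, 1, 5, 0, -5.5],
  [0.2, 0, 5, 0, -5.4],
  [0.2, 0, 4, 0, -5.4],
  [0.2, 0, 5, 0, -5.5],
  [0.2, -1, 5, 1, -5.4],
  [0.2, -1, 4, 0, -5.4],
  [0.2, -1, 5, 0, -5.4],
  [0.2, -2, 4, 0, -5.5],
  [0.2, -3, 4, 0, -5.4],
])

```text
clock: 9.0
eef_pos: [0.57, -0.0082, 0.2039]
eef_rot: [-0.382, 0.924, 0.0, -0.001]
ft_force: [0.9, 0.2, 0.2]
finger_gap: 0.0524
grip_force: 0.0
```

carry_out([
  [0.2, -2, 4, 0, -5.4],
  [0.2, -3, 4, 0, -5.5],
  [0.2, -4, 3, 0, -5.4],
  [0.2, -4, 3, 0, -5.4],
  [0.2, -3, 2, 0, -5.5],
  [0.2, -5, 2, 1, -5.4],
  [0.2, -4, 2, 0, -5.4],
  [0.2, -5, 1, 0, -5.5],
  [0.2, -4, 1, 0, -5.4],
  [0.2, -5, 1, 0, -5.4],
])

```text
clock: 10.25
eef_pos: [0.5621, 0.0381, 0.2029]
eef_rot: [0.761, -0.648, -0.0, 0.0]
ft_force: [-0.6, 0.3, 0.4]
finger_gap: 0.0528
grip_force: 0.0
```

```bash
python3 -c "
from plan import *
p,y,R=yaw();print(p,y,monitor.state()['finger_gap'])
plan([.5632,.0383,.096],0,6,0.2)"
```

```text
[0.56205376 0.03813797 0.20289982] -1.4104545732955969 0.05276683406953235
[[0.2, 0, 0, 18, np.float64(0.0)], [0.2, 0, 0, 18, np.float64(0.0)], [0.2, 0, -1, 17, np.float64(0.0)], [0.2, 0, 0, 18, np.float64(0.0)], [0.2, 0, 0, 18, np.float64(0.0)], [0.2, 0, 0, 18, np.float64(0.0)]] end [0.563  0.0383 0.0959] -1.41
```

carry_out([
  [0.2, 0, -1, 18, 0],
  [0.2, 0, 0, 18, 0],
  [0.2, 0, 0, 18, 0],
  [0.2, 0, 0, 18, 0],
  [0.2, 0, 0, 18, 0],
  [0.2, 0, 0, 17, 0],
  [-1, 0, 0, 0, 0],
  [-1, 0, 0, 0, 0],
  [-1, 0, 0, 0, 0],
  [-1, 0, 0, 0, 0],
])

```text
clock: 11.5
eef_pos: [0.5638, 0.0384, 0.0972]
eef_rot: [0.761, -0.649, 0.0, -0.0]
ft_force: [-0.1, 0.4, 0.5]
finger_gap: 0.0179
grip_force: 0.0
```

carry_out([
  [-1, 0, 0, 0, 0],
  [-1, 0, 0, 0, 0],
  [-1, 0, 0, -2, 0],
  [-1, 0, 0, -2, 0],
  [-1, 0, 0, -2, 0],
  [-1, 0, 0, -2, 0],
  [-1, 0, 0, -2, 0],
  [-1, 0, 0, 0, 0],
  [-1, 0, 0, 0, 0],
  [-1, 0, 0, 0, 0],
])

```text
clock: 12.75
eef_pos: [0.5635, 0.0383, 0.1065]
eef_rot: [0.761, -0.649, -0.0, 0.0]
ft_force: [0.2, 0.8, -3.7]
finger_gap: 0.0135
grip_force: 30.0
```

It is free: it rose 9 mm with only about 3.7 N of load. Continuing straight up.

carry_out([
  [-1, 0, 0, -5, 0],
  [-1, 0, 0, -5, 0],
  [-1, 0, 0, -6, 0],
  [-1, 0, 0, -6, 0],
  [-1, 0, 0, -8, 0],
  [-1, 0, 0, -10, 0],
  [-1, 0, 0, -12, 0],
  [-1, 0, 0, -14, 0],
  [-1, 0, 0, -14, 0],
  [-1, 0, 0, 0, 0],
])

```text
clock: 14.0
eef_pos: [0.5644, 0.0385, 0.1882]
eef_rot: [0.761, -0.649, 0.001, -0.001]
ft_force: [0.4, 0.3, -3.5]
finger_gap: 0.0137
grip_force: 30.0
```

```bash
python3 -c "
from plan import *
snap('scene','s3');crop('s3',220,150,210,150,3.8,'c6')
p,y,R=yaw();print(p,y,monitor.state()['ft_force'])
plan([.5005,.3397,.185],0,16,-1)"
```

```text
[0.56376033 0.03845691 0.18717622] -1.4134381890227705 [-0.82494305  0.6315407  -4.28991747]
[[-1, -19, 1, 0, np.float64(0.0)], [-1, -19, 1, 0, np.float64(0.0)], [-1, -20, 1, 0, np.float64(0.0)], [-1, -19, 1, 1, np.float64(0.0)], [-1, -19, 1, 0, np.float64(0.0)], [-1, -19, 1, 0, np.float64(0.0)], [-1, -20, 1, 0, np.float64(0.0)], [-1, -19, 1, 0, np.float64(0.0)], [-1, -19, 1, 0, np.float64(0.0)], [-1, -19, 1, 0, np.float64(0.0)], [-1, -19, 0, 0, np.float64(0.0)], [-1, -20, 1, 1, np.float64(0.0)], [-1, -19, 1, 0, np.float64(0.0)], [-1, -19, 1, 0, np.float64(0.0)], [-1, -19, 1, 0, np.float64(0.0)], [-1, -19, 1, 0, np.float64(0.0)]] end [0.5008 0.3393 0.1852] -1.413
```

View pics/c6.png

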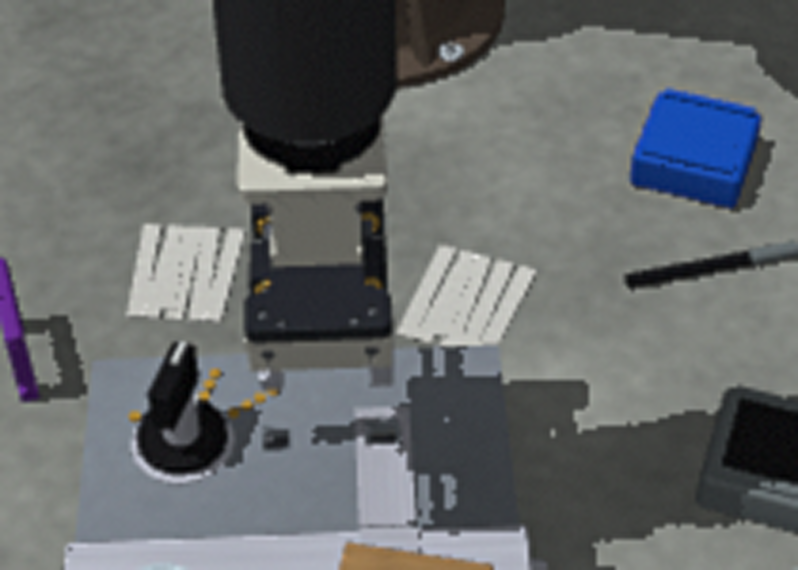

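Crop c6 shows both holes empty at (275,437) and (380,437), the leg ends free under the gripper at (265,375) and (380,370), and the dial still on the three studs. Carrying it to the scanner.

carry_out([
  [-1, -10, 1, 0, 0],
  [-1, -20, 1, 0, 0],
  [-1, -25, 1, 0, 0],
  [-1, -28, 2, 0, 0],
  [-1, -28, 2, 0, 0],
  [-1, -28, 2, 0, 0],
  [-1, -28, 2, 0, 0],
  [-1, -28, 1, 0, 0],
  [-1, -28, 1, 0, 0],
  [-1, -28, 1, 0, 0],
])

```text
clock: 15.3
eef_pos: [0.5092, 0.286, 0.1862]
eef_rot: [0.761, -0.649, -0.0, 0.0]
ft_force: [0.2, -0.2, -4.2]
finger_gap: 0.0136
grip_force: 30.0
```

carry_out([
  [-1, -20, 1, 0, 0],
  [-1, -16, 0, 0, 0],
  [-1, -12, 0, 0, 0],
  [-1, -8, 0, 0, 0],
  [-1, 0, 0, 0, 0],
  [-1, 0, 0, 10, 0],
  [-1, 0, 0, 14, 0],
  [-1, 0, 0, 14, 0],
  [-1, 0, 0, 10, 0],
  [-1, 0, 0, 0, 0],
])

```text
clock: 16.55
eef_pos: [0.5002, 0.3386, 0.1373]
eef_rot: [0.76, -0.649, 0.0, 0.001]
ft_force: [-0.3, -0.4, -3.1]
finger_gap: 0.0136
grip_force: 30.0
```

```bash
python3 -c "
from plan import *
snap('scene','s4');crop('s4',330,180,180,140,4.2,'c7')
p,y,R=yaw();print(p,y,monitor.state()['ft_force'])
plan([.5005,.3397,.125],0,1,-1)"
```

```text
[0.50058447 0.33897608 0.13814711] -1.4133302815714308 [ 0.25826549  0.33021841 -2.85618382]
[[-1, -1, 0, 13, np.float64(0.0)]] end [0.5004 0.34   0.1251] -1.413
```

View pics/c7.png

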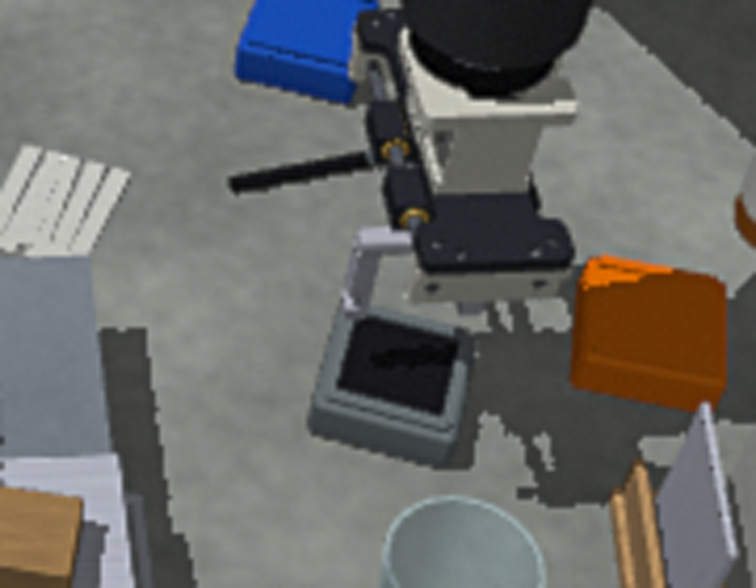

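Crop c7 shows the shackle upright in the fingers above the scanner, the left leg end at (350,303) clear of the box. I check that pixel against the prediction, then lower slightly and settle.

carry_out([
  [-1, 0, 0, 4, 0],
  [-1, 0, 0, 4, 0],
  [-1, 0, 0, 0, 0],
  [-1, 0, 0, 0, 0],
  [-1, 0, 0, 0, 0],
  [-1, 0, 0, 0, 0],
  [-1, 0, 0, 0, 0],
  [-1, 0, 0, 0, 0],
  [-1, 0, 0, 0, 0],
  [-1, 0, 0, 0, 0],
])

```text
clock: 17.85
eef_pos: [0.5006, 0.3391, 0.1306]
eef_rot: [0.761, -0.649, -0.0, 0.0]
ft_force: [0.3, -0.9, -3.5]
finger_gap: 0.014
grip_force: 30.0
```

```bash
python3 -c "
from plan import *
a=np.array([np.cos(-1.4133),np.sin(-1.4133)]);c=np.array([.5006,.339])
for z in(.089,.154):print((proj('s4',[*(c+a*.035),z])-[330,180])*4.2)
s=monitor.state();print(yaw()[:2],s['ft_force'],s['grip_force'],abs(s['qd']).max())"
```

```text
[348.42006042 311.32954698]
[364.83806183 239.60557321]
(array([0.50057314, 0.33912526, 0.13055653]), np.float64(-1.413382673767567)) [ 0.31425936 -0.9063312  -3.5289523 ] 29.99672770500183 0.002118884683972221
```

The prediction agrees with the picture to within about 2 px of the original image. The shackle is upright, still and centred, with the bar at about 147 mm. Handing in.

```bash
python3 -c "
from workcell import workorder
print(workorder.close_job())"
```

```text
the job is handed in; nothing more can be done
None
```

I turned the dial to the three-stud notch, drew the shackle straight up, and handed in at about 18 s with it held upright and still, bar about 147 mm above the bench, centred over the scanner window; the hand-in returned no verdict.

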